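Rack the soaked scrapers

ROBOT

A 6-joint arm with a two-finger parallel gripper is mounted at the origin on the work surface. World frame = base frame: x ahead of the robot, y to its left, z up, the work surface at z = 0. Lengths are in m, angles in rad, forces in N, time in s.
With the tool pointing down it reaches from about 0.3 to 0.875 m from the base axis. Payload 6.4 kg.
Tool frame: the origin (TCP) lies at the centre of the arm's flange, where the gripper is bolted on; the fingertips stand 173 mm ahead of it and the grasp point (between the pads) lies 155 mm ahead of it (ctrl.pinch_z is the distance from the TCP to the grasp point, in m); z points along the fingers, y is the direction in which the jaws open and shut (so a half turn about z gives the same grasp; the last joint's range is limited). The gripper opens to 85 mm and grips with 20 to 120 N. Pads are 22 mm wide; open, the fingers measure 114 mm over their backs; the gripper's body (76 mm by 85 mm) begins 54 mm behind the grasp point. The pads swing forward as they close: fully open they stand 13 mm farther back than shut.
Start: joints at [0.983, 0.181, 1.607, -0, 1.354, -0.206], TCP at [0.214, 0.534, 0.405] pointing down, gripper open.
Joint ranges: [-2.99, 2.99], [-0.89, 2.07], [0.3, 2.58], [-1.14, 4.28], [0, 2.63], [-3.12, 3.12]. Speed limits (rad/s): [2.57, 2.57, 3.01, 3.14, 3.14, 3.14].

INTERFACE

Orientations are given as a unit quaternion [w, x, y, z].
In Python, from bench import ctrl gives the robot as it stands.
- The arm moves only by the tool drive_tool, never from a script. Its argument "commands" is a list that holds one entry, the list of rows, each a list of 7 numbers: the shift along the tool's x, y, z in units of 50 mm (1.0 is 50 mm), then the turn, a rotation vector about the tool's x, y, z in units of 8 degrees (1.0 is 8 degrees), then the closure in counts, from 0 (fully open) to 255 (shut). A call has 1 to 10 rows; each row shifts and turns the commanded pose from where the row before left it, along the tool's axes as they then stand; what a row does not reach is not made up. A row lasts 1/10 s, in which the tool goes at most 50 mm and 8.59 degrees, less where a joint would pass 70% of its speed; a pose out of reach is approached as far as the arm can. A call is refused whole if a number of a shift passes 1 or a number of a turn 1, either way. A call with a gripper value outside its range is refused whole. The fingers move at their own pace and stop on an object; the grip force is fixed at half the most. Time passes only in rows, so rows that do not move let the fingers close. It gives the time, the measured TCP pose, the force and the opening at its end, in the units of the state.
- ctrl.get_obs(): the state, without advancing time (a new reading comes with each control period).
- ctrl.camera(name): name is "scene" or "top"; returns a dict with "pixels" (480x640x3 uint8, red, green, blue), "depth" (480x640 float32, m along the optical axis (not along the pixel's ray), 0 where there is no reading), "intrinsics" (3x3 intrinsics, pixels), "k1" (the pictures are not rectified: a ray, as slopes to the right and down, at radius r is drawn at 1 + k1 r^2 times it, then the intrinsics apply), "R" (3x3) and "t" (3): a world point X has camera coordinates R X + t. Camera axes: x right, y down, z forward; pixel columns grow to the right and rows downward; lengths in m; the calibration is good to about 2 mm. A picture is of the moment at which its call begins.
- ctrl.hand_in(): hands the job in, once; it reports no verdict.
The state is a dict: "time_s": time; "q": joint angles; "dq": joint speeds; "joint_efforts": joint torques, N m; "eef_pos": TCP position; "eef_rot": TCP orientation; "wrist_force": force on the tool from outside, world axes, zero at the start; "torque": the same for the moment, N m; "opening": opening from 0.0 (shut) to 1.0 (fully open).
Only numpy, scipy, OpenCV 4.12 (cv2) and the standard library are available. Lean on these libraries where they do the work, as an engineer would, in place of code of your own. Each camera call takes 0.05 s, during which the arm holds its last target. There are 200 camera calls.

TASK

Take the two flat steel scrapers out of the soaking trough and slide each one, blade first, fully home into the leaning plywood slot that fits its blade width: the wide scraper in the wide slot, the narrow scraper in the narrow slot. Ease them down rather than letting them drop, leave the plain wooden stick soaking in the trough, and do not disturb the bottles and other things on the bench.

Things in the scene. Friction and masses are not known exactly. Their poses are not given: they have to be found in the camera images.
- wide_scraper: scraper with wide blade, about 140 g: steel blade 60 wide (own y) x 3 thick (own x) x 80 long, then on the same axis a wooden handle 24 wide (y) x 14 thick (x) x 110 long, alike on both scrapers. Origin: middle of the blade's end edge; own z runs up the tool: shoulder (handle's lower end, too thick for the slot, stops it there) at z 80, handle end at z 190. Starts in the trough
- narrow_scraper: scraper with narrow blade, about 100 g: steel blade 36 wide (own y) x 3 thick (own x) x 80 long, then on the same axis a wooden handle 24 wide (y) x 14 thick (x) x 110 long, alike on both scrapers. Origin: middle of the blade's end edge; own z runs up the tool: shoulder (handle's lower end, too thick for the slot, stops it there) at z 80, handle end at z 190. Starts in the trough
- wide_slot: tilted slot of the wide scraper's holder: 66 wide (own y) x 7 across (own x) x 92 deep in a plywood body 100 (y) x 35 (x), flat-topped, fixed. Origin: centre of the mouth, 105 above the bench; own z points out along the slot's axis, which leans 25 degrees from vertical towards the holder's rear (its +x); same yaw as the holder
- narrow_slot: tilted slot of the narrow scraper's holder: 42 wide (own y) x 7 across (own x) x 92 deep in a plywood body 76 (y) x 35 (x), flat-topped, fixed. Origin: centre of the mouth, 105 above the bench; own z points out along the slot's axis, which leans 25 degrees from vertical towards the holder's rear (its +x); same yaw as the holder
- wide_block: base of the wide scraper's plywood holder, fixed to the bench: base plate 130 (x) x 106 (y) x 12 high; origin under its centre, on the bench; front is -x. The slot's mouth is 20 behind the origin (+x) and 105 up
- narrow_block: base of the narrow scraper's plywood holder, fixed to the bench: base plate 130 (x) x 82 (y) x 12 high; origin under its centre, on the bench; front is -x. The slot's mouth is 20 behind the origin (+x) and 105 up
- trough: open white plastic trough, fixed: outer 76 (x) x 236 (y), rim 95 above the bench, walls 3, floor 5. Origin under its centre, on the bench; front is -x. Three tools stand in it at about y -75, 0, 75 in any order, feet in the front bottom corner, leaning 34 degrees from vertical to the rear (+x), resting on the rear rim 110 up from their feet: some 80 mm of handle stand free
- paddle: plain straight wooden stirring stick, about 30 g, 24 wide (y) x 8 thick (x) x 212 long, no blade, standing in the trough beside the scrapers with nearly the same lean; stays there. Origin: middle of its lower end, own z up along it
- amber_bottle: bystander: amber bottle, 56 across, 105 high, origin under its centre
- white_jar: bystander: white jar, 64 across, 85 high, origin under its centre
- beaker: bystander: glass beaker, 68 across, 85 high, origin under its centre
- clear_jar: bystander: clear jar with black cap, 60 across, 90 high, origin under its centre
- dish: bystander: flat clear dish, 90 across, 18 high, origin under its centre
- weight: bystander: steel cylinder weight, 38 across, 35 high, origin under its centre
Mind the look-alikes: they are no part of the job. Leave any orange or white look-alike of the wide_scraper alone.

How it is judged:
At the end, for the whole second after the job is handed in: Each scraper rests, released, in the slot of its own width: shoulder within 4 mm of the holder, within 6 mm across and 8 mm along the slot, axis within 0.1 rad, flat side within 0.15 rad; the wooden stick rests in the trough, foot within 40 mm of its start, at most 49 degrees from vertical (z of wide_scraper in the frame of wide_slot below -0.076 m and x of wide_scraper in the frame of wide_slot between -0.006 and 0.006 m and y of wide_scraper in the frame of wide_slot between -0.008 and 0.008 m and angle between the z axis of wide_scraper and the z axis of wide_slot, either way round below 0.1 rad and angle between the x axis of wide_scraper and the x axis of wide_slot, either way round below 0.15 rad and linear speed of each of wide_scraper, narrow_scraper, paddle below 0.02 m/s and angular speed of each of wide_scraper, narrow_scraper below 0.2 rad/s and z of narrow_scraper in the frame of narrow_slot below -0.076 m and x of narrow_scraper in the frame of narrow_slot between -0.006 and 0.006 m and y of narrow_scraper in the frame of narrow_slot between -0.008 and 0.008 m and angle between the z axis of narrow_scraper and the z axis of narrow_slot, either way round below 0.1 rad and angle between the x axis of narrow_scraper and the x axis of narrow_slot, either way round below 0.15 rad and distance of paddle from where it was at the start of the episode below 0.04 m and angle between paddle's own z axis and vertical below 0.85 rad); the robot touches nothing.
It fails at once if the wide scraper is let fall (faster than 0.5 m/s while not held) (linear speed of wide_scraper above 0.5 m/s and contact force between the fingers and wide_scraper below 0.05 N).
It fails at once if the narrow scraper is let fall (faster than 0.5 m/s while not held) (linear speed of narrow_scraper above 0.5 m/s and contact force between the fingers and narrow_scraper below 0.05 N).
It fails at once if the wooden stick is taken or pulled out of its place (foot moved 60 mm) (distance of paddle from where it was at the start of the episode above 0.06 m).
It fails at once if a bystander is pushed more than 30 mm or knocked over (distance of any of amber_bottle, white_jar, beaker, clear_jar, dish, weight from where it was at the start of the episode above 0.03 m or angle between any of amber_bottle, white_jar, beaker, clear_jar, dish, weight's own z axis and vertical above 0.5 rad).
It also fails if it takes over 72 s, if anything falls off the work surface, if the arm or the gripper's body presses on something with over 40 N, if the wrist force passes 120 N, or if a joint passes its speed limit or range.

## Working session

There is one attempt and no reset: what is moved stays moved. The work goes in short steps, Python scripts to look and compute and a tool call to move; the robot and the scene stay as the last step left them, time stands still between calls to the robot, and variables do not carry over. Pictures are saved under pics/ and viewed, about 8 in all and at most 12, crops included, and the job is handed in when it is done.

Besides the shell and the picture viewer there is one more tool, called after "Emit:" by a JSON object that holds its "name" and its "arguments", one argument or row to a line. drive_tool: Moves the arm, as the interface text tells. Its arguments: {"type":"object","properties":{"commands":{"type":"array","items":{"type":"array","items":{"type":"array","items":{"type":"number"}}}}},"required":["commands"]}

```bash
mkdir -p pics
python3 - <<'E'
from bench import ctrl
import cv2,numpy as np
for n in("scene","top"):
    c=ctrl.camera(n); np.savez(f"{n}0.npz",**c)
    cv2.imwrite(f"pics/{n}0.png",c["pixels"][:,:,::-1])
    print(n,c["intrinsics"],c["k1"],c["R"],c["t"])
print(ctrl.get_obs(), ctrl.pinch_z)
E
```

```text
scene [[434.98037074   0.         315.0972272 ]
 [  0.         434.98037074 240.09423073]
 [  0.           0.           1.        ]] 0.01786459665370457 [[-7.82646036e-01  6.22466864e-01 -4.30475029e-04]
 [ 3.89187642e-01  4.88797201e-01 -7.80775432e-01]
 [-4.85796420e-01 -6.11238333e-01 -6.24811603e-01]] [ 0.34171255 -0.09970261  1.20495725]
top [[517.55142909   0.         319.82354877]
 [  0.         517.55142909 234.48951657]
 [  0.           0.           1.        ]] -0.02955101901342555 [[-0.02289232 -0.99963079 -0.01463664]
 [-0.98658077  0.02495604 -0.16135545]
 [ 0.16166115  0.01074643 -0.98678781]] [0.01309298 0.46372248 1.18019324]
{'time_s': 0.1, 'q': array([ 9.82683452e-01,  1.81445160e-01,  1.60788823e+00,  8.98188328e-06,
        1.35381757e+00, -2.06284608e-01]), 'dq': array([ 0.00191458, -0.00122489, -0.00411108,  0.00066914,  0.00050636,
       -0.00037446]), 'joint_efforts': array([ 9.48895395e-04, -4.45875692e+01, -3.52241957e+01, -2.16041781e-04,
        3.96660995e-03, -1.26477568e-05]), 'eef_pos': array([0.2141018 , 0.53341014, 0.40389574]), 'eef_rot': array([-3.05450230e-04,  1.89757394e-01,  9.81830700e-01, -7.16802506e-04]), 'wrist_force': array([0.18712322, 0.24234588, 1.19848272]), 'torque': array([-0.00901304, -0.01376409, -0.03404473]), 'opening': 0.9994514450141799} 0.1547
```

View pics/scene0.png

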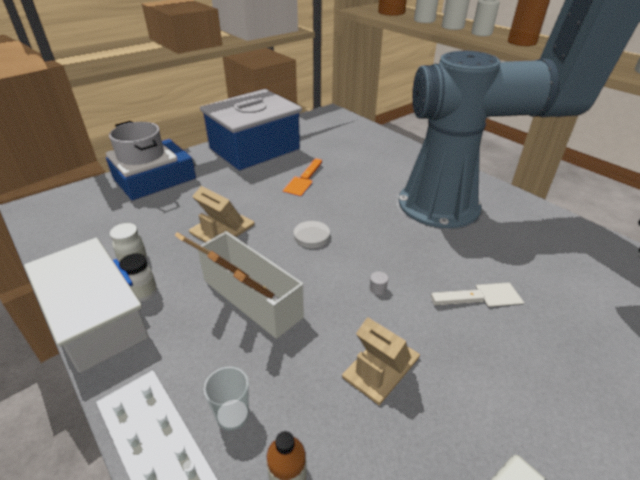

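View pics/top0.png

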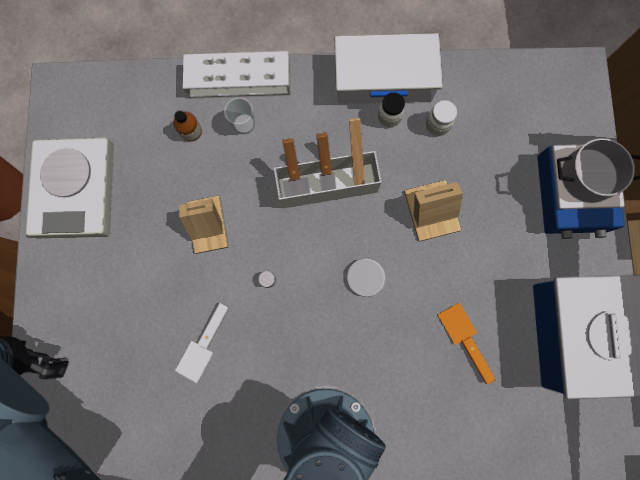

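Both views show the trough near top pixel (328,178): two dark handles at (291,160) and (324,152), and the pale paddle at (357,150). The holders are at (205,225) and (437,210). I'll enlarge this area.

Run:
```python
import cv2
a=cv2.imread("pics/top0.png")
cv2.imwrite("pics/c1.png",cv2.resize(a[110:215,265:390],None,fx=6,fy=5.7,interpolation=cv2.INTER_CUBIC)[:600])
l=cv2.resize(a[185:260,170:240],None,fx=5.7,fy=5.7,interpolation=cv2.INTER_CUBIC)
r=cv2.resize(a[170:245,398:468],None,fx=5.7,fy=5.7,interpolation=cv2.INTER_CUBIC)
cv2.imwrite("pics/c2.png",cv2.hconcat([l,r]))
```

```text
(no output)
```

View pics/c1.png

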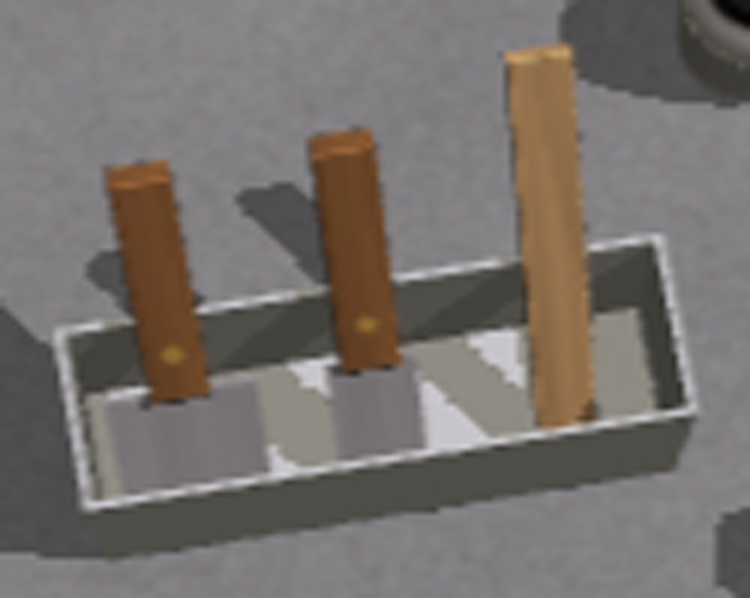

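View pics/c2.png

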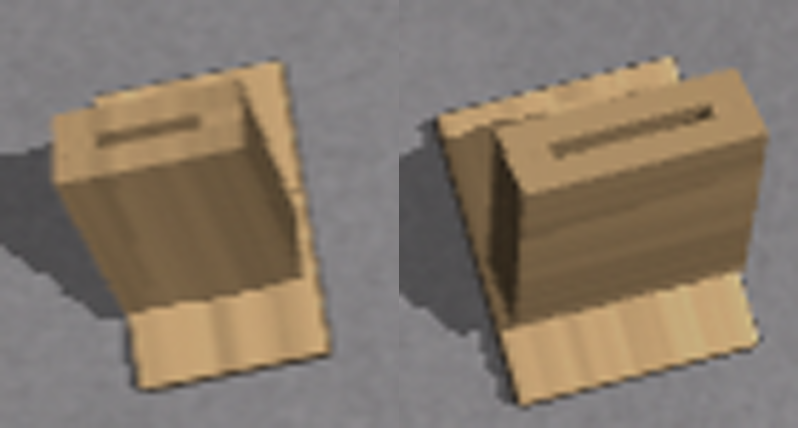

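The crops show the wide blade at the left (y+), the narrow blade in the middle and the paddle at the right. The narrow holder is on the left and the wide holder on the right. I'll fit the poses from the corner pixels.

```bash
cat > h.py <<'E'
import numpy as np, cv2
from scipy.optimize import least_squares
from scipy.spatial.transform import Rotation as Ro
def proj(c,X):
    p=np.atleast_2d(X)@c["R"].T+c["t"]; s=p[:,:2]/p[:,2:]
    s=s*(1+float(c["k1"])*(s**2).sum(1,keepdims=True)); K=c["intrinsics"]
    return s*[K[0,0],K[1,1]]+[K[0,2],K[1,2]]
def cloud(c):
    v,u=np.mgrid[:480,:640]; K=c["intrinsics"]
    d=np.stack([(u-K[0,2])/K[0,0],(v-K[1,2])/K[1,1]],-1); s=d.copy()
    for _ in range(5): s=d/(1+float(c["k1"])*(s**2).sum(-1,keepdims=True))
    P=np.dstack([s,np.ones((480,640))])*c["depth"][...,None]
    return (P-c["t"])@c["R"]
def place(p,X):  # p=x,y,yaw
    return Ro.from_euler("z",p[2]).apply(X)+[p[0],p[1],0]
E
cat > fit.py <<'E'
from h import *
c=dict(np.load("top0.npz"))
def crop(l,ox,oy,fx,fy): return (np.array(l,float)+.5)/[fx,fy]-.5+[ox,oy]
s=25*np.pi/180
def fit(n,pix,X,p0):
    r=least_squares(lambda p:(proj(c,place(p,X))-pix).ravel(),p0); print(n,r.x.round(4),"rms px",np.sqrt((r.fun**2).mean()).round(2), r.fun.reshape(-1,2).round(1).tolist()); return r.x
a,b,z=.038,.118,.095
T=fit("trough",crop([(57,330),(85,510),(660,237),(695,412)],265,110,6,5.714),np.array([[a,b,z],[-a,b,z],[a,-b,z],[-a,-b,z]]),[.6,0,0])
def blk(n,base,slot,hw,hs,ox,oy,p0,k):
    X=[[ -.065,hw,.012],[-.065,-hw,.012],[.065,-hw,.012],[.065,hw,.012]]
    X=[X[i] for i in k]
    e=.0035/np.cos(s)
    X+=[[.02+e,hs,.105],[.02+e,-hs,.105],[.02-e,-hs,.105],[.02-e,hs,.105]]
    return fit(n,crop(base+slot,ox,oy,5.7,5.7),np.array(X),p0)
N=blk("narrow",[(140,390),(328,352),(283,62)],[(97,134),(198,118),(200,127),(97,147)],.041,.021,170,185,[.5,.25,0],[0,1,2])
q=lambda l:[(x-399,y) for x,y in l]
W=blk("wide",q([(520,405),(758,343),(675,57),(437,118)]),q([(550,145),(712,106),(713,118),(550,158)]),.053,.033,398,170,[.5,-.25,0],[0,1,2,3])
# depth check
P=cloud(c)
for n,(u,v) in dict(benchnear=(120,300),bodyN=(189,210),bodyN2=(209,202),bodyW=(425,195),bodyW2=(458,184)).items():
    print(n,P[v-1:v+2,u-1:u+2].mean((0,1)).round(4))
for n,(u,v) in dict(wtop=(289,141),wmid=(292,160),wblade=(297,188),ntop=(322,135),nmid=(325,155),nblade=(327,183),ptop=(355,122),pmid=(357,160)).items():
    q_=P[v,u]; print(n,P[v-1:v+2,u].round(4).tolist(), "trough fr", Ro.from_euler("z",-T[2]).apply(q_-[T[0],T[1],0]).round(4))
E
python3 fit.py; python3 -c "
from bench import ctrl;print([d for d in dir(ctrl) if d[0]!='_'])"
```

```text
trough [ 0.5927 -0.0183  0.1419] rms px 0.38 [[-0.5, -0.1], [-0.2, 0.2], [0.3, -0.5], [0.5, 0.4]]
narrow [0.5014 0.2762 0.1642] rms px 0.47 [[-0.4, 0.0], [0.2, 0.4], [-0.2, -0.5], [-0.4, -0.3], [0.2, -1.0], [0.4, 0.7], [0.1, 0.7]]
wide [ 0.5217 -0.2716  0.222 ] rms px 0.44 [[-0.1, 0.2], [0.6, 0.4], [-0.0, -0.2], [-0.1, -0.6], [-0.4, -0.4], [-0.6, -0.6], [0.2, 0.6], [0.5, 0.6]]
benchnear [3.227e-01 4.860e-01 2.000e-04]
bodyN [0.5171 0.2955 0.1011]
bodyN2 [0.5346 0.2505 0.1001]
bodyW [ 0.5374 -0.2376  0.1021]
bodyW2 [ 0.5729 -0.3259  0.0562]
wtop [[0.653, 0.0628, 0.1645], [0.6509, 0.0628, 0.1639], [0.6481, 0.0628, 0.1654]] trough fr [0.0691 0.0721 0.1639]
wmid [[0.6229, 0.0594, 0.1235], [0.6214, 0.0596, 0.1209], [0.6183, 0.0595, 0.1232]] trough fr [0.0394 0.0731 0.1209]
wblade [[0.5774, 0.0532, 0.049], [0.5747, 0.0532, 0.0499], [0.5731, 0.0534, 0.047]] trough fr [-0.0077  0.0734  0.0499]
ntop [[0.6664, -0.0093, 0.1595], [0.6629, -0.0092, 0.163], [0.6598, -0.0092, 0.1651]] trough fr [ 0.0707 -0.0009  0.163 ]
nmid [[0.6315, -0.0148, 0.1266], [0.631, -0.0148, 0.121], [0.6275, -0.0147, 0.1244]] trough fr [ 0.0384 -0.0019  0.121 ]
nblade [[0.5867, -0.0181, 0.0528], [0.5859, -0.0181, 0.0465], [0.5838, -0.018, 0.0452]] trough fr [-0.0067  0.0012  0.0465]
ptop [[0.6864, -0.0811, 0.1795], [0.6848, -0.0811, 0.1778], [0.6856, -0.0815, 0.1701]] trough fr [ 0.0823 -0.0752  0.1778]
pmid [[0.628, -0.0881, 0.0948], [0.6264, -0.0881, 0.092], [0.6243, -0.0881, 0.0912]] trough fr [ 0.0235 -0.0739  0.092 ]
['MotionError', 'camera', 'get_obs', 'hand_in', 'pinch_z']
```

```bash
cat >> h.py <<'E'
T=[.5927,-.0183,.1419]; N=[.5014,.2762,.1642]; W=[.5217,-.2716,.2220]
def tool_pose(which):   # start pose of scraper: pos,R
    y={"w":.073,"n":-.001,"p":-.0745}[which]
    R=Ro.from_euler("z",T[2])*Ro.from_euler("y",34,degrees=True)
    return place(T,np.array([-.034,y,.006])),R
def slot_pose(B):
    return place(B,np.array([.02,0,.105])),Ro.from_euler("z",B[2])*Ro.from_euler("y",25,degrees=True)
def hand_on(p,R,s,flip=1):  # TCP pose holding tool at s: hand z=-tool z, hand y = tool x
    H=Ro.from_matrix(R.as_matrix()@np.array([[0,1,0],[1,0,0],[0,0,-1.]]))
    return p+R.apply([0,0,s+.1547]),H
def delta(obs,pos,H):
    q=obs["eef_rot"]; C=Ro.from_quat([q[1],q[2],q[3],q[0]])
    print("turn units",(np.degrees((C.inv()*H).as_rotvec())/8).round(3),"shift units after turn",(H.inv().apply(pos-obs["eef_pos"])/.05).round(3))
E
python3 - <<'E'
from h import *
c=dict(np.load("scene0.npz")); im=cv2.resize(c["pixels"][:,:,::-1][160:400,150:440],None,fx=2.7,fy=2.5)
def draw(X,col):
    p=((proj(c,X)-[150,160]+.5)*[2.7,2.5]-.5).astype(int); cv2.polylines(im,[p.reshape(-1,1,2)],True,col,1,cv2.LINE_AA)
for B,hw,hs in((N,.041,.021),(W,.053,.033)):
    draw(place(B,np.array([[-.065,hw,.012],[-.065,-hw,.012],[.065,-hw,.012],[.065,hw,.012]])),(0,0,255))
    p,R=slot_pose(B); draw(p+R.apply([[.0035,hs,0],[.0035,-hs,0],[-.0035,-hs,0],[-.0035,hs,0]]),(255,0,0))
draw(place(T,np.array([[.038,.118,.095],[-.038,.118,.095],[-.038,-.118,.095],[.038,-.118,.095]])),(0,0,255))
for w in "wnp":
    p,R=tool_pose(w); L=.212 if w=="p" else .19; t=-.004 if w=="p" else -.007
    draw(p+R.apply([[t,.012,.08],[t,-.012,.08],[t,-.012,L],[t,.012,L]]),(0,255,0))
cv2.imwrite("pics/o.png",im)
from bench import ctrl
o=ctrl.get_obs()
for w in "wn":
    p,R=tool_pose(w); P,H=hand_on(p,R,.15); print(w,P.round(3)); delta(o,P,H); delta(o,*hand_on(p,R,.25))
for B in(W,N):
    p,R=slot_pose(B); P,H=hand_on(p,R,.07); print(P.round(3)); delta(o,P,H)
E
```

```text
w [0.717 0.073 0.259]
turn units [3.839 2.226 7.268] shift units after turn [-10.534   8.807  -2.435]
turn units [3.839 2.226 7.268] shift units after turn [-10.534   8.807  -4.435]
n [ 0.728 -0.     0.259]
turn units [3.839 2.226 7.268] shift units after turn [-12.014   8.807  -2.435]
turn units [3.839 2.226 7.268] shift units after turn [-12.014   8.807  -4.435]
[ 0.634 -0.246  0.309]
turn units [2.865 1.513 6.811] shift units after turn [-17.06    5.115  -0.283]
[0.615 0.295 0.309]
turn units [2.834 1.604 7.217] shift units after turn [-6.014  7.264 -1.286]
```

View pics/o.png

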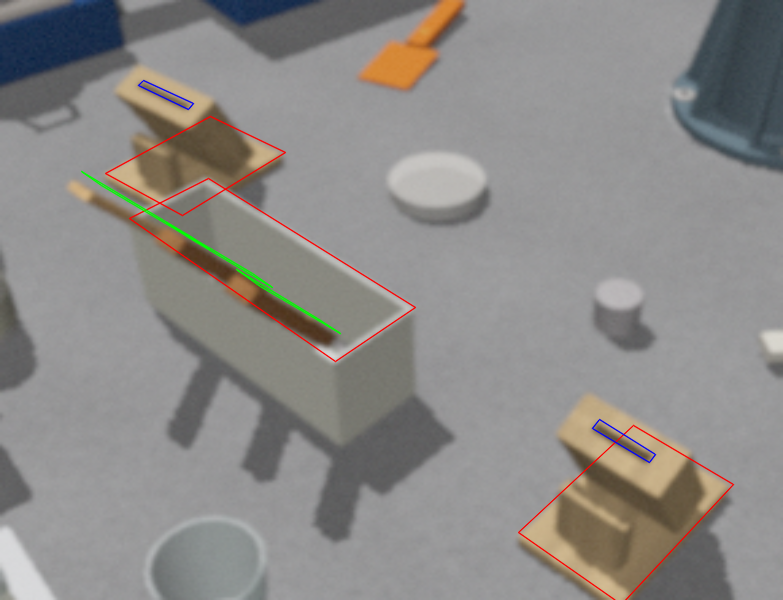

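The overlay agrees: both slot outlines land on the real slots within about 1 px of the original image, and the trough rim and base plates line up. I'll start moving.

Emit:
{"name": "drive_tool", "arguments": {
  "commands": [
    [[0, 0, -1, 0, 0, 0, 0], [0, 0, -1, 0, 0, 0, 0], [0, 0, 0, 0.48, 0.278, 0.908, 0], [0, 0, 0, 0.48, 0.278, 0.908, 0], [0, 0, 0, 0.48, 0.278, 0.908, 0], [0, 0, 0, 0.48, 0.278, 0.908, 0], [0, 0, 0, 0.48, 0.278, 0.908, 0], [0, 0, 0, 0.48, 0.278, 0.908, 0], [0, 0, 0, 0.48, 0.278, 0.908, 0], [0, 0, 0, 0.48, 0.278, 0.908, 0]]
  ]
}}

```text
time_s: 1.1
eef_pos: [0.2143, 0.5337, 0.5041]
eef_rot: [-0.192, 0.628, 0.721, -0.222]
wrist_force: [0.0, -0.1, 0.1]
opening: 0.998
```

Run:
```python
from h import *
from bench import ctrl
o=ctrl.get_obs();print(o["eef_pos"],o["q"].round(2))
p,R=tool_pose("w"); delta(o,*hand_on(p,R,.25))
```

```text
[0.21428646 0.53367212 0.50408157] [0.88 0.23 1.4  0.42 1.94 0.81]
turn units [-0.019 -0.007 -0.033] shift units after turn [-10.539   9.924  -2.772]
```

Emit:
{"name": "drive_tool", "arguments": {
  "commands": [
    [[-0.66, 0.62, -0.173, 0, 0, 0, 0], [-0.66, 0.62, -0.173, 0, 0, 0, 0], [-0.66, 0.62, -0.173, 0, 0, 0, 0], [-0.66, 0.62, -0.173, 0, 0, 0, 0], [-0.66, 0.62, -0.173, 0, 0, 0, 0], [-0.66, 0.62, -0.173, 0, 0, 0, 0], [-0.66, 0.62, -0.173, 0, 0, 0, 0], [-0.66, 0.62, -0.173, 0, 0, 0, 0]]
  ]
}}

```text
time_s: 1.9
eef_pos: [0.4948, 0.3057, 0.4225]
eef_rot: [-0.192, 0.626, 0.723, -0.22]
wrist_force: [0.4, 0.2, -0.2]
opening: 1.0
```

Emit:
{"name": "drive_tool", "arguments": {
  "commands": [
    [[-0.66, 0.62, -0.173, 0, 0, 0, 0], [-0.66, 0.62, -0.173, 0, 0, 0, 0], [-0.66, 0.62, -0.173, 0, 0, 0, 0], [-0.66, 0.62, -0.173, 0, 0, 0, 0], [-0.66, 0.62, -0.173, 0, 0, 0, 0], [-0.66, 0.62, -0.173, 0, 0, 0, 0], [-0.66, 0.62, -0.173, 0, 0, 0, 0], [-0.66, 0.62, -0.173, 0, 0, 0, 0], [0, 0, 0, 0, 0, 0, 0]]
  ]
}}

```text
time_s: 2.8
eef_pos: [0.7752, 0.075, 0.3345]
eef_rot: [-0.194, 0.628, 0.72, -0.222]
wrist_force: [0.0, 0.5, -0.5]
opening: 0.998
```

Run:
```python
from h import *
from bench import ctrl
o=ctrl.get_obs();print(o["eef_pos"],o["q"].round(2))
p,R=tool_pose("w"); delta(o,*hand_on(p,R,.25))
im=ctrl.camera("top")["pixels"][:,:,::-1];a=im[60:240,220:440]
b=ctrl.camera("scene")["pixels"][:,:,::-1][120:340,150:350]
cv2.imwrite("pics/g1.png",cv2.hconcat([cv2.resize(a,(420,400),interpolation=2),cv2.resize(b,(370,400),interpolation=2)]))
```

```text
[0.77522354 0.07495862 0.33445576] [-0.04  0.91  0.74 -0.11  2.08 -0.2 ]
turn units [-0.04  -0.025 -0.026] shift units after turn [ 0.13  -0.105 -0.099]
```

View pics/g1.png

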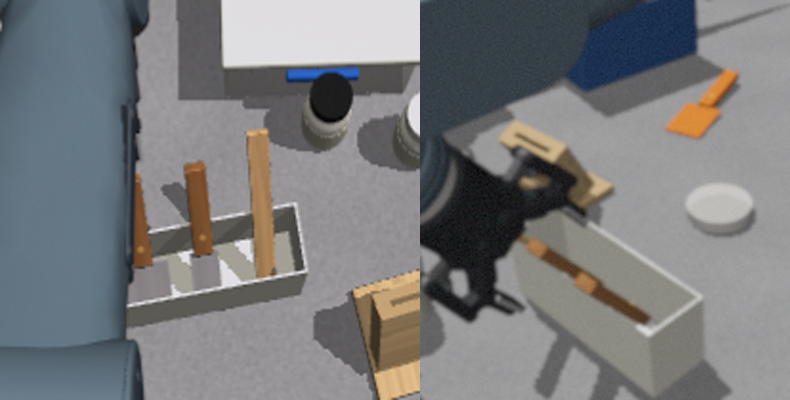

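The hand stands 60 mm off the wide handle's end, aligned with it. Now I'll advance along the handle and close.

Emit:
{"name": "drive_tool", "arguments": {
  "commands": [
    [[0.13, -0.105, 0, -0.04, -0.025, -0.026, 0], [0, 0, 0.4, 0, 0, 0, 0], [0, 0, 0.4, 0, 0, 0, 0], [0, 0, 0.4, 0, 0, 0, 0], [0, 0, 0.4, 0, 0, 0, 0], [0, 0, 0.3, 0, 0, 0, 0], [0, 0, 0, 0, 0, 0, 0]]
  ]
}}

```text
time_s: 3.6
eef_pos: [0.7136, 0.0807, 0.266]
eef_rot: [-0.189, 0.624, 0.726, -0.22]
wrist_force: [-0.5, 0.4, -1.0]
opening: 1.0
```

Run:
```python
from h import *
from bench import ctrl
o=ctrl.get_obs()
p,R=tool_pose("w"); delta(o,*hand_on(p,R,.15)); print(o["wrist_force"])
```

```text
turn units [0.035 0.027 0.051] shift units after turn [-0.159  0.126  0.092]
[-0.48255195  0.38388558 -0.97127945]
```

Emit:
{"name": "drive_tool", "arguments": {
  "commands": [
    [[-0.15, 0.12, 0.09, 0.03, 0.02, 0.03, 0], [0, 0, 0, 0, 0, 0, 0], [0, 0, 0, 0, 0, 0, 0]]
  ]
}}

```text
time_s: 3.9
eef_pos: [0.7198, 0.0715, 0.2596]
eef_rot: [-0.19, 0.627, 0.723, -0.22]
wrist_force: [-0.1, -0.0, 0.7]
opening: 1.001
```

Run:
```python
from h import *
from bench import ctrl
o=ctrl.get_obs()
p,R=tool_pose("w"); delta(o,*hand_on(p,R,.15)); print(o["wrist_force"])
```

```text
turn units [0.027 0.002 0.001] shift units after turn [ 0.042 -0.024  0.041]
[-0.14256085 -0.00387884  0.65489466]
```

Emit:
{"name": "drive_tool", "arguments": {
  "commands": [
    [[0.04, -0.02, 0.03, 0, 0, 0, 80], [0, 0, 0, 0, 0, 0, 140], [0, 0, 0, 0, 0, 0, 200], [0, 0, 0, 0, 0, 0, 255], [0, 0, 0, 0, 0, 0, 255], [0, 0, 0, 0, 0, 0, 255], [0, 0, 0, 0, 0, 0, 255], [0, 0, 0, 0, 0, 0, 255]]
  ]
}}

```text
time_s: 4.7
eef_pos: [0.7175, 0.0733, 0.258]
eef_rot: [-0.191, 0.627, 0.723, -0.22]
wrist_force: [2.0, 0.6, -0.6]
opening: 0.156
```

Emit:
{"name": "drive_tool", "arguments": {
  "commands": [
    [[0, -0.01, -0.2, 0, 0, 0, 255], [0, -0.03, -0.35, 0, 0, 0, 255], [0, -0.03, -0.4, 0, 0, 0, 255], [0, -0.04, -0.4, 0, 0, 0, 255], [0, -0.04, -0.4, 0, 0, 0, 255], [0, -0.1, -0.4, 0, 0, 0, 255], [0, -0.1, -0.4, 0, 0, 0, 255], [0, -0.15, -0.4, 0, 0, 0, 255], [0, -0.3, -0.4, 0, 0, 0, 255], [0, -0.3, -0.4, 0, 0, 0, 255]]
  ]
}}

```text
time_s: 5.7
eef_pos: [0.7757, 0.0817, 0.4453]
eef_rot: [-0.191, 0.627, 0.723, -0.22]
wrist_force: [-0.3, 0.1, -1.0]
opening: 0.156
```

Run:
```python
from h import *
from bench import ctrl
o=ctrl.get_obs();print(o["eef_pos"],o["q"].round(2),o["wrist_force"],o["opening"])
p,R=slot_pose(W); delta(o,*hand_on(p,R,.20))
b=ctrl.camera("scene")["pixels"][:,:,::-1][60:360,100:440]
cv2.imwrite("pics/g2.png",cv2.resize(b,None,fx=2,fy=2,interpolation=2))
```

```text
[0.77570892 0.08172236 0.44530995] [-0.03  0.86  0.61 -0.12  2.25 -0.22] [-0.34565083  0.1183309  -0.97704043] 0.15588296912179864
turn units [-1.111 -0.282 -0.496] shift units after turn [-5.774 -2.662  1.657]
```

View pics/g2.png

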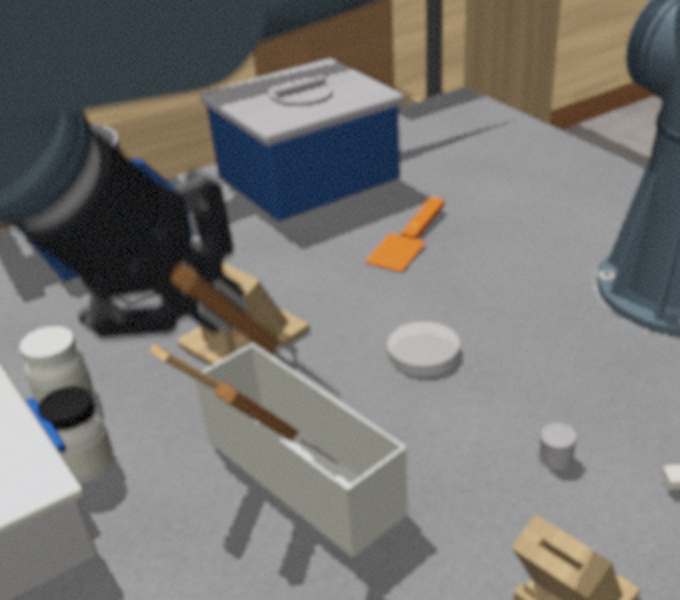

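The wide scraper is held and clear of the trough, and the narrow one and the paddle are still standing in it. I'll raise it, turn it, and carry it to the wide slot.

Emit:
{"name": "drive_tool", "arguments": {
  "commands": [
    [[0, -0.5, -0.75, 0, 0, 0, 255], [0, -0.28, -0.4, -0.28, -0.07, -0.125, 255], [0, 0, 0, -0.28, -0.07, -0.125, 255], [0, 0, 0, -0.28, -0.07, -0.125, 255], [0, 0, 0, -0.28, -0.07, -0.125, 255], [-0.5, 0, 0, 0, 0, 0, 255], [-0.6, 0, 0, 0, 0, 0, 255], [-0.7, 0, 0, 0, 0, 0, 255], [-0.7, 0, 0, 0, 0, 0, 255], [-0.7, 0, 0, 0, 0, 0, 255]]
  ]
}}

```text
time_s: 6.75
eef_pos: [0.8107, -0.0755, 0.5145]
eef_rot: [-0.133, 0.609, 0.763, -0.168]
wrist_force: [0.5, -0.2, -2.2]
opening: 0.157
```

Emit:
{"name": "drive_tool", "arguments": {
  "commands": [
    [[-0.7, 0, 0, 0, 0, 0, 255], [-0.7, 0, 0, 0, 0, 0, 255], [-0.5, 0, 0, 0, 0, 0, 255], [-0.4, 0, 0, 0, 0, 0, 255], [-0.2, 0, 0, 0, 0, 0, 255], [0, 0, 0, 0, 0, 0, 255], [0, 0, 0, 0, 0, 0, 255]]
  ]
}}

```text
time_s: 7.45
eef_pos: [0.8089, -0.1897, 0.5057]
eef_rot: [-0.126, 0.609, 0.765, -0.165]
wrist_force: [0.0, -0.2, -1.0]
opening: 0.155
```

Run:
```python
from h import *
from bench import ctrl
o=ctrl.get_obs();print(o["eef_pos"],o["q"].round(2),o["wrist_force"],o["opening"])
p,R=slot_pose(W); delta(o,*hand_on(p,R,.17))
```

```text
[ 0.80891951 -0.18968957  0.50571316] [-0.33  0.96  0.3  -0.28  2.22 -0.69] [ 0.02328403 -0.16327682 -1.02209586] 0.15472915027733636
turn units [0.134 0.066 0.012] shift units after turn [-0.333 -1.656  3.121]
```

Emit:
{"name": "drive_tool", "arguments": {
  "commands": [
    [[-0.06, -0.33, 0.2, 0, 0, 0, 255], [-0.06, -0.33, 0.2, 0.04, 0.02, 0, 255], [-0.06, -0.33, 0.4, 0.04, 0.02, 0, 255], [-0.06, -0.33, 0.5, 0.04, 0.02, 0, 255], [-0.06, -0.33, 0.5, 0, 0, 0, 255], [0, 0, 0.5, 0, 0, 0, 255], [0, 0, 0, 0, 0, 0, 255], [0, 0, 0, 0, 0, 0, 255], [0, 0, 0, 0, 0, 0, 255]]
  ]
}}

```text
time_s: 8.35
eef_pos: [0.6933, -0.2321, 0.4364]
eef_rot: [-0.133, 0.609, 0.763, -0.168]
wrist_force: [-0.3, -0.6, 0.4]
opening: 0.154
```

Run:
```python
from h import *
from bench import ctrl
o=ctrl.get_obs();print(o["eef_pos"],o["q"].round(2),o["wrist_force"],o["opening"])
p,R=slot_pose(W); delta(o,*hand_on(p,R,.17))
```

```text
[ 0.69326339 -0.23210157  0.43640343] [-0.43  0.64  0.95 -0.27  1.89 -0.7 ] [-0.31868855 -0.63085553  0.35135697] 0.1537265092347918
turn units [0.023 0.017 0.008] shift units after turn [-0.015 -0.027  0.832]
```

Emit:
{"name": "drive_tool", "arguments": {
  "commands": [
    [[-0.01, -0.02, 0.3, 0.02, 0.02, 0, 255], [0, 0, 0.3, 0, 0, 0, 255], [0, 0, 0.2, 0, 0, 0, 255], [0, 0, 0, 0, 0, 0, 255], [0, 0, 0, 0, 0, 0, 255]]
  ]
}}

```text
time_s: 8.85
eef_pos: [0.6754, -0.2373, 0.3995]
eef_rot: [-0.136, 0.609, 0.763, -0.169]
wrist_force: [-0.2, -0.1, -2.7]
opening: 0.158
```

```bash
cat > look.py <<'E'
import sys
from h import *
from bench import ctrl
def held(o,s):
    q=o["eef_rot"]; C=Ro.from_quat([q[1],q[2],q[3],q[0]])
    R=Ro.from_matrix(C.as_matrix()@np.array([[0,1,0],[1,0,0],[0,0,-1.]]))
    return o["eef_pos"]-R.apply([0,0,s+.1547]),R
def look(B,hw,hs,out,s=.15):
    o=ctrl.get_obs();print(o["eef_pos"],o["wrist_force"],o["opening"])
    p,R=slot_pose(B); delta(o,*hand_on(p,R,.17))
    f,Rh=held(o,s); ims=[]
    for n in("top","scene"):
        c=ctrl.camera(n); np.savez(n+"_"+out+".npz",**c)
        ctr=proj(c,p+R.apply([0,0,.03]))[0]; S=45; x0,y0=(ctr-S).astype(int); k=395/(2*S)
        y0=min(y0,480-2*S)
        for ov in (0,1):
            im=cv2.resize(c["pixels"][y0:y0+2*S,x0:x0+2*S,::-1],(395,395),interpolation=2)
            def draw(X,col):
                q=((proj(c,X)-[x0,y0]+.5)*k-.5).astype(int); cv2.polylines(im,[q.reshape(-1,1,2)],True,col,1,cv2.LINE_AA)
            if ov:
                draw(p+R.apply([[.0035,hs,0],[.0035,-hs,0],[-.0035,-hs,0],[-.0035,hs,0]]),(255,0,0))
                t=.0015*(-1 if n=="top" else 1); draw(f+Rh.apply([[t,hw,0],[t,-hw,0],[t,-hw,.08],[t,hw,.08]]),(0,255,0))
            ims.append(im)
    h=cv2.vconcat([cv2.hconcat(ims[:2]),cv2.hconcat(ims[2:])]); cv2.imwrite(f"pics/{out}.png",cv2.resize(h,(600,600)))
E
python3 -c "
from look import *
look(W,.03,.033,'w1')"
```

```text
[ 0.67538501 -0.2372941   0.39947394] [-0.20066191 -0.09883359 -2.67451193] 0.15764347432307826
turn units [-0.009 -0.013  0.004] shift units after turn [ 0.007 -0.003  0.006]
```

View pics/w1.png

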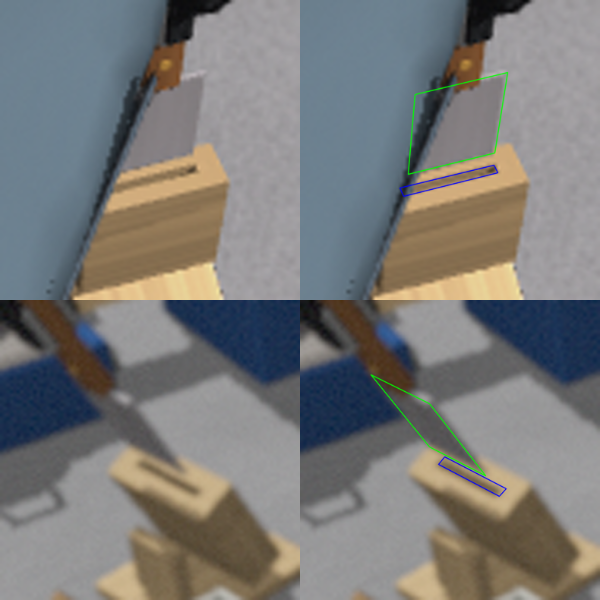

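In both views the blade's outline and end edge line up with the slot to about a pixel. I'll insert slowly.

Emit:
{"name": "drive_tool", "arguments": {
  "commands": [
    [[0, 0, 0.12, 0, 0, 0, 255], [0, 0, 0.12, 0, 0, 0, 255], [0, 0, 0.12, 0, 0, 0, 255], [0, 0, 0.12, 0, 0, 0, 255], [0, 0, 0.12, 0, 0, 0, 255], [0, 0, 0.1, 0, 0, 0, 255], [0, 0, 0, 0, 0, 0, 255]]
  ]
}}

```text
time_s: 9.65
eef_pos: [0.66, -0.2406, 0.3656]
eef_rot: [-0.137, 0.609, 0.762, -0.169]
wrist_force: [1.0, 0.2, -4.1]
opening: 0.156
```

```bash
python3 -c "
from look import *
o=ctrl.get_obs();print(o['wrist_force'],o['torque']);p,R=slot_pose(W); delta(o,*hand_on(p,R,.07))"
```

```text
[ 1.01941259  0.22087412 -4.11033416] [ 0.21921056 -0.96322653  0.03181166]
turn units [-0.02  -0.026  0.007] shift units after turn [ 0.005 -0.005  1.258]
```

Emit:
{"name": "drive_tool", "arguments": {
  "commands": [
    [[0, 0, 0.14, 0, 0, 0, 255], [0, 0, 0.14, 0, 0, 0, 255], [0, 0, 0.14, 0, 0, 0, 255], [0, 0, 0.14, 0, 0, 0, 255], [0, 0, 0.14, 0, 0, 0, 255], [0, 0, 0.14, 0, 0, 0, 255], [0, 0, 0.12, 0, 0, 0, 255], [0, 0, 0, 0, 0, 0, 255]]
  ]
}}

```text
time_s: 10.45
eef_pos: [0.6402, -0.245, 0.3222]
eef_rot: [-0.137, 0.609, 0.762, -0.169]
wrist_force: [4.0, -0.0, -5.9]
opening: 0.155
```

```bash
python3 -c "
from look import *
o=ctrl.get_obs();print(o['wrist_force'],o['torque']);p,R=slot_pose(W); delta(o,*hand_on(p,R,.07))"
```

```text
[ 4.02656969 -0.01221535 -5.91651427] [ 0.22899685 -1.5197075   0.09271117]
turn units [-0.017 -0.023  0.006] shift units after turn [ 0.003 -0.002  0.3  ]
```

Emit:
{"name": "drive_tool", "arguments": {
  "commands": [
    [[0, 0, 0.08, 0, 0, 0, 255], [0, 0, 0.08, 0, 0, 0, 255], [0, 0, 0.06, 0, 0, 0, 255], [0, 0, 0, 0, 0, 0, 255]]
  ]
}}

```text
time_s: 10.85
eef_pos: [0.6359, -0.246, 0.3132]
eef_rot: [-0.137, 0.609, 0.762, -0.169]
wrist_force: [4.4, 0.8, -3.8]
opening: 0.156
```

Emit:
{"name": "drive_tool", "arguments": {
  "commands": [
    [[0, 0, 0.04, 0, 0, 0, 255], [0, 0, 0.04, 0, 0, 0, 255], [0, 0, 0, 0, 0, 0, 255]]
  ]
}}

```text
time_s: 11.15
eef_pos: [0.6344, -0.2463, 0.3099]
eef_rot: [-0.136, 0.61, 0.762, -0.169]
wrist_force: [4.8, 1.0, -3.5]
opening: 0.161
```

```bash
python3 -c "
from look import *
o=ctrl.get_obs();print(o['wrist_force'],o['torque']);p,R=slot_pose(W); delta(o,*hand_on(p,R,.07))"
```

```text
[ 4.83487743  1.02010135 -3.48977842] [ 0.24705759 -1.5396754   0.18838198]
turn units [-0.009 -0.015  0.004] shift units after turn [0.003 0.002 0.027]
```

Emit:
{"name": "drive_tool", "arguments": {
  "commands": [
    [[0, 0, 0.03, 0, 0, 0, 255], [0, 0, 0.03, 0, 0, 0, 255], [0, 0, 0, 0, 0, 0, 255]]
  ]
}}

```text
time_s: 11.45
eef_pos: [0.6335, -0.2465, 0.3084]
eef_rot: [-0.136, 0.61, 0.763, -0.169]
wrist_force: [5.6, 1.9, 1.6]
opening: 0.158
```

Emit:
{"name": "drive_tool", "arguments": {
  "commands": [
    [[0, 0, 0.03, 0, 0, 0, 255], [0, 0, 0.03, 0, 0, 0, 255], [0, 0, 0, 0, 0, 0, 255]]
  ]
}}

```text
time_s: 11.75
eef_pos: [0.6331, -0.2464, 0.3085]
eef_rot: [-0.134, 0.61, 0.763, -0.168]
wrist_force: [7.7, 5.3, 11.6]
opening: 0.156
```

```bash
python3 -c "
from look import *
o=ctrl.get_obs();print(o['wrist_force'],o['torque']);p,R=slot_pose(W); delta(o,*hand_on(p,R,.07))"
```

```text
[ 7.6684875   5.33672332 11.61313263] [ 0.89034309 -0.64651379 -0.25978331]
turn units [ 0.017  0.001 -0.001] shift units after turn [-0.001  0.013 -0.009]
```

Contact is firm: force rose about 15 N with no further travel, at the expected depth. I'll relieve the load, release, and back out along the axis.

Emit:
{"name": "drive_tool", "arguments": {
  "commands": [
    [[0, 0, -0.05, 0, 0, 0, 255], [0, 0, 0, 0, 0, 0, 220], [0, 0, 0, 0, 0, 0, 180], [0, 0, 0, 0, 0, 0, 120], [0, 0, 0, 0, 0, 0, 60], [0, 0, 0, 0, 0, 0, 0], [0, 0, 0, 0, 0, 0, 0], [0, 0, 0, 0, 0, 0, 0]]
  ]
}}

```text
time_s: 12.55
eef_pos: [0.6327, -0.2468, 0.3067]
eef_rot: [-0.137, 0.61, 0.762, -0.169]
wrist_force: [0.4, 0.0, 0.6]
opening: 1.0
```

Emit:
{"name": "drive_tool", "arguments": {
  "commands": [
    [[0, 0, -0.2, 0, 0, 0, 0], [0, 0, -0.4, 0, 0, 0, 0], [0, 0, -0.5, 0, 0, 0, 0], [0, 0, -0.5, 0, 0, 0, 0], [0, 0, -0.5, 0, 0, 0, 0], [0, 0, -0.5, 0, 0, 0, 0], [0, 0, -0.3, 0, 0, 0, 0], [0, 0, 0, 0, 0, 0, 0]]
  ]
}}

```text
time_s: 13.35
eef_pos: [0.6938, -0.2331, 0.4418]
eef_rot: [-0.134, 0.61, 0.763, -0.168]
wrist_force: [-0.5, -0.2, 0.8]
opening: 0.997
```

```bash
python3 -c "
from look import *
o=ctrl.get_obs();print(o['eef_pos'],o['q'].round(2));p,R=tool_pose('n'); delta(o,*hand_on(p,R,.27))"
```

```text
[ 0.69383207 -0.23312619  0.44181939] [-0.43  0.64  0.94 -0.28  1.9  -0.7 ]
turn units [1.143 0.289 0.497] shift units after turn [ 4.519  3.154 -0.108]
```

Emit:
{"name": "drive_tool", "arguments": {
  "commands": [
    [[0, 0, 0, 0.38, 0.096, 0.166, 0], [0, 0, 0, 0.38, 0.096, 0.166, 0], [0, 0, 0, 0.38, 0.096, 0.166, 0], [0.5, 0.1, 0, 0, 0, 0, 0], [0.7, 0.2, 0, 0, 0, 0, 0], [0.7, 0.3, 0, 0, 0, 0, 0], [0.7, 0.4, 0, 0, 0, 0, 0], [0.7, 0.5, 0, 0, 0, 0, 0], [0.7, 0.5, 0, 0, 0, 0, 0], [0.4, 0.5, 0, 0, 0, 0, 0]]
  ]
}}

```text
time_s: 14.35
eef_pos: [0.7642, 0.0023, 0.3672]
eef_rot: [-0.195, 0.625, 0.723, -0.222]
wrist_force: [0.5, 0.1, -0.6]
opening: 1.002
```

Emit:
{"name": "drive_tool", "arguments": {
  "commands": [
    [[0.12, 0.4, -0.05, 0, 0, 0, 0], [0, 0.25, -0.05, 0, 0, 0, 0], [0, 0, 0, 0, 0, 0, 0], [0, 0, 0, 0, 0, 0, 0], [0, 0, 0, 0, 0, 0, 0]]
  ]
}}

```text
time_s: 14.85
eef_pos: [0.7924, 0.0086, 0.3547]
eef_rot: [-0.194, 0.626, 0.722, -0.221]
wrist_force: [-0.2, 0.4, -0.1]
opening: 0.997
```

Run:
```python
from look import *
o=ctrl.get_obs();print(o['eef_pos'],o['q'].round(2));p,R=tool_pose('n'); delta(o,*hand_on(p,R,.25))
a=ctrl.camera("top")["pixels"][:,:,::-1]; s=ctrl.camera("scene")["pixels"][:,:,::-1]
cv2.imwrite("pics/n0.png",cv2.hconcat([cv2.resize(a[150:250,370:480],(396,360),interpolation=2),cv2.resize(s[190:410,170:430],(396,360),interpolation=2)]))
```

```text
[0.79238176 0.00859119 0.35471126] [-0.11  0.94  0.66 -0.16  2.12 -0.3 ]
turn units [-0.031 -0.024  0.002] shift units after turn [ 0.012 -0.004  0.321]
```

View pics/n0.png

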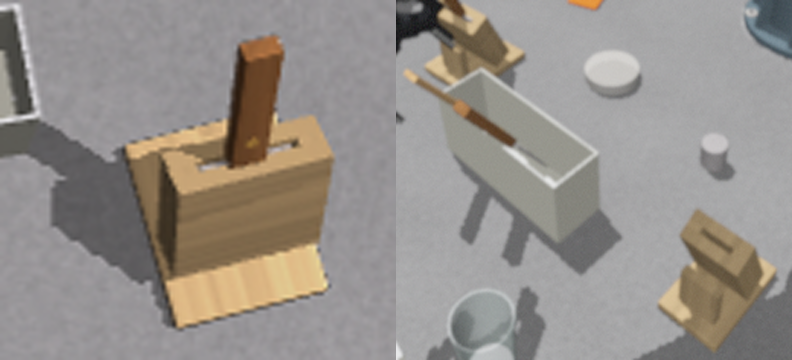

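The wide scraper stands in its slot with its shoulder at the mouth (crop pixel 250,160). Now the narrow one.

Emit:
{"name": "drive_tool", "arguments": {
  "commands": [
    [[0.01, 0, 0.35, -0.03, -0.02, 0, 0], [0, 0, 0.4, 0, 0, 0, 0], [0, 0, 0.4, 0, 0, 0, 0], [0, 0, 0.4, 0, 0, 0, 0], [0, 0, 0.4, 0, 0, 0, 0], [0, 0, 0.35, 0, 0, 0, 0], [0, 0, 0, 0, 0, 0, 0], [0, 0, 0, 0, 0, 0, 0]]
  ]
}}

```text
time_s: 15.75
eef_pos: [0.729, 0.0004, 0.2599]
eef_rot: [-0.192, 0.626, 0.723, -0.221]
wrist_force: [0.2, 0.6, -0.1]
opening: 1.0
```

```bash
python3 -c "
from look import *
o=ctrl.get_obs();print(o['wrist_force']);p,R=tool_pose('n'); delta(o,*hand_on(p,R,.15))"
```

```text
[ 0.21337949  0.56587072 -0.12133508]
turn units [ 0.003 -0.002  0.004] shift units after turn [-0.004 -0.005  0.036]
```

Emit:
{"name": "drive_tool", "arguments": {
  "commands": [
    [[0, 0, 0.03, 0, 0, 0, 80], [0, 0, 0, 0, 0, 0, 140], [0, 0, 0, 0, 0, 0, 200], [0, 0, 0, 0, 0, 0, 255], [0, 0, 0, 0, 0, 0, 255], [0, 0, 0, 0, 0, 0, 255], [0, 0, 0, 0, 0, 0, 255], [0, 0, 0, 0, 0, 0, 255]]
  ]
}}

```text
time_s: 16.55
eef_pos: [0.7283, 0.0006, 0.2578]
eef_rot: [-0.192, 0.626, 0.723, -0.221]
wrist_force: [2.0, 0.4, -1.0]
opening: 0.157
```

Emit:
{"name": "drive_tool", "arguments": {
  "commands": [
    [[0, -0.01, -0.2, 0, 0, 0, 255], [0, -0.03, -0.35, 0, 0, 0, 255], [0, -0.03, -0.4, 0, 0, 0, 255], [0, -0.04, -0.4, 0, 0, 0, 255], [0, -0.04, -0.4, 0, 0, 0, 255], [0, -0.1, -0.4, 0, 0, 0, 255], [0, -0.1, -0.4, 0, 0, 0, 255], [0, -0.15, -0.4, 0, 0, 0, 255], [0, -0.3, -0.4, 0, 0, 0, 255], [0, -0.3, -0.4, 0, 0, 0, 255]]
  ]
}}

```text
time_s: 17.55
eef_pos: [0.7869, 0.0089, 0.4448]
eef_rot: [-0.192, 0.626, 0.723, -0.221]
wrist_force: [0.5, -0.3, -0.9]
opening: 0.159
```

```bash
python3 -c "
from look import *
o=ctrl.get_obs();print(o['eef_pos'],o['wrist_force'],o['opening']);p,R=slot_pose(N); delta(o,*hand_on(p,R,.20))"
```

```text
[0.78686245 0.00893806 0.44479437] [ 0.53100305 -0.34149003 -0.93964779] 0.15875737457056574
turn units [-1.134 -0.083 -0.131] shift units after turn [ 6.207 -1.078  0.907]
```

Emit:
{"name": "drive_tool", "arguments": {
  "commands": [
    [[0, -0.15, 0, -0.38, -0.03, -0.044, 255], [0, -0.15, 0, -0.38, -0.03, -0.044, 255], [0, -0.15, 0, -0.37, -0.02, -0.044, 255], [0.5, -0.15, 0, 0, 0, 0, 255], [0.7, -0.15, 0, 0, 0, 0, 255], [0.7, -0.15, 0, 0, 0, 0, 255], [0.7, -0.15, 0, 0, 0, 0, 255], [0.7, 0, 0, 0, 0, 0, 255], [0.7, 0, 0, 0, 0, 0, 255], [0.7, 0, 0, 0, 0, 0, 255]]
  ]
}}

```text
time_s: 18.55
eef_pos: [0.702, 0.2347, 0.469]
eef_rot: [-0.14, 0.631, 0.745, -0.165]
wrist_force: [0.5, 0.6, -0.6]
opening: 0.16
```

Emit:
{"name": "drive_tool", "arguments": {
  "commands": [
    [[0.7, 0, 0, 0, 0, 0, 255], [0.5, 0, 0.2, 0, 0, 0, 255], [0.3, 0, 0.3, 0, 0, 0, 255], [0, 0, 0.3, 0, 0, 0, 255], [0, 0, 0, 0, 0, 0, 255], [0, 0, 0, 0, 0, 0, 255], [0, 0, 0, 0, 0, 0, 255]]
  ]
}}

```text
time_s: 19.25
eef_pos: [0.6742, 0.304, 0.4333]
eef_rot: [-0.139, 0.632, 0.745, -0.164]
wrist_force: [0.3, 0.5, -0.2]
opening: 0.154
```

```bash
python3 -c "
from look import *
o=ctrl.get_obs();print(o['eef_pos'],o['q'].round(2));p,R=slot_pose(N); delta(o,*hand_on(p,R,.17))"
```

```text
[0.67416955 0.30403278 0.43328373] [0.26 0.68 0.89 0.04 2.   0.1 ]
turn units [ 0.015 -0.003 -0.004] shift units after turn [ 0.016 -0.035  0.767]
```

Emit:
{"name": "drive_tool", "arguments": {
  "commands": [
    [[0.015, -0.035, 0.3, 0.01, 0, 0, 255], [0, 0, 0.3, 0, 0, 0, 255], [0, 0, 0.16, 0, 0, 0, 255], [0, 0, 0, 0, 0, 0, 255], [0, 0, 0, 0, 0, 0, 255]]
  ]
}}

```text
time_s: 19.75
eef_pos: [0.6565, 0.3022, 0.3991]
eef_rot: [-0.14, 0.632, 0.745, -0.165]
wrist_force: [-0.1, -0.5, -0.6]
opening: 0.151
```

```bash
python3 -c "
from look import *
look(N,.018,.021,'n1')"
```

```text
[0.65648384 0.3021844  0.39911887] [-0.11539261 -0.5329888  -0.61694646] 0.15093804147037668
turn units [ 0.001 -0.002 -0.002] shift units after turn [-0.006 -0.002 -0.003]
```

View pics/n1.png

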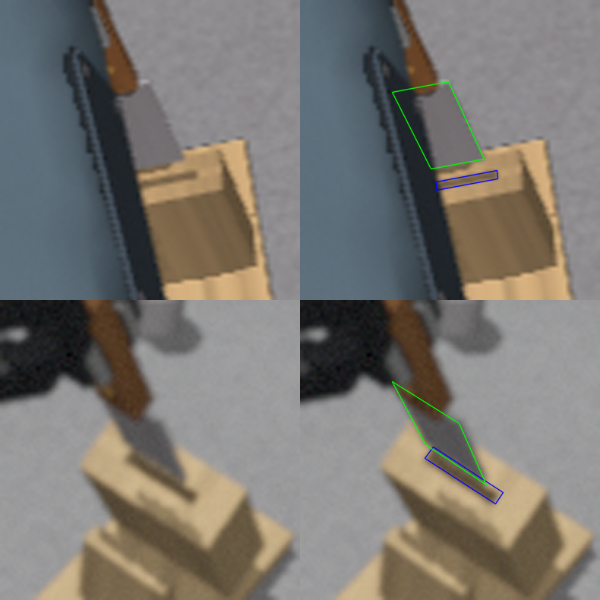

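The narrow blade is aligned in both views, with a residual of about 1 px. I'll insert.

Emit:
{"name": "drive_tool", "arguments": {
  "commands": [
    [[0, 0, 0.12, 0, 0, 0, 255], [0, 0, 0.12, 0, 0, 0, 255], [0, 0, 0.12, 0, 0, 0, 255], [0, 0, 0.12, 0, 0, 0, 255], [0, 0, 0.12, 0, 0, 0, 255], [0, 0, 0.1, 0, 0, 0, 255], [0, 0, 0, 0, 0, 0, 255]]
  ]
}}

```text
time_s: 20.55
eef_pos: [0.6411, 0.3, 0.3655]
eef_rot: [-0.141, 0.631, 0.745, -0.166]
wrist_force: [0.5, 0.6, -1.2]
opening: 0.152
```

```bash
python3 -c "
from look import *
o=ctrl.get_obs();print(o['wrist_force'],o['torque']);p,R=slot_pose(N); delta(o,*hand_on(p,R,.07))"
```

```text
[ 0.51389171  0.55702395 -1.24884154] [ 0.13001411 -0.46612008  0.03965863]
turn units [-0.014  0.001  0.001] shift units after turn [-0.013 -0.005  1.256]
```

Emit:
{"name": "drive_tool", "arguments": {
  "commands": [
    [[0, 0, 0.14, 0, 0, 0, 255], [0, 0, 0.14, 0, 0, 0, 255], [0, 0, 0.14, 0, 0, 0, 255], [0, 0, 0.14, 0, 0, 0, 255], [0, 0, 0.14, 0, 0, 0, 255], [0, 0, 0.14, 0, 0, 0, 255], [0, 0, 0.14, 0, 0, 0, 255], [0, 0, 0, 0, 0, 0, 255]]
  ]
}}

```text
time_s: 21.35
eef_pos: [0.6206, 0.2965, 0.3208]
eef_rot: [-0.141, 0.631, 0.745, -0.166]
wrist_force: [0.8, 0.1, -3.4]
opening: 0.156
```

Emit:
{"name": "drive_tool", "arguments": {
  "commands": [
    [[0, 0, 0.06, 0, 0, 0, 255], [0, 0, 0.06, 0, 0, 0, 255], [0, 0, 0.06, 0, 0, 0, 255], [0, 0, 0, 0, 0, 0, 255]]
  ]
}}

```text
time_s: 21.75
eef_pos: [0.6171, 0.296, 0.3135]
eef_rot: [-0.14, 0.631, 0.745, -0.165]
wrist_force: [1.1, 0.7, -3.5]
opening: 0.155
```

```bash
python3 -c "
from look import *
o=ctrl.get_obs();print(o['wrist_force'],o['torque']);p,R=slot_pose(N); delta(o,*hand_on(p,R,.07))"
```

```text
[ 1.11259752  0.68438236 -3.4719747 ] [ 0.19185516 -0.72088249  0.03230159]
turn units [-0.007 -0.     0.001] shift units after turn [-0.012 -0.002  0.109]
```

Emit:
{"name": "drive_tool", "arguments": {
  "commands": [
    [[0, 0, 0.05, 0, 0, 0, 255], [0, 0, 0.04, 0, 0, 0, 255], [0, 0, 0.03, 0, 0, 0, 255], [0, 0, 0, 0, 0, 0, 255]]
  ]
}}

```text
time_s: 22.15
eef_pos: [0.6147, 0.2956, 0.3083]
eef_rot: [-0.14, 0.631, 0.745, -0.165]
wrist_force: [2.0, 0.0, -2.3]
opening: 0.158
```

Emit:
{"name": "drive_tool", "arguments": {
  "commands": [
    [[0, 0, 0.03, 0, 0, 0, 255], [0, 0, 0.03, 0, 0, 0, 255], [0, 0, 0, 0, 0, 0, 255]]
  ]
}}

```text
time_s: 22.45
eef_pos: [0.6142, 0.2954, 0.3085]
eef_rot: [-0.139, 0.632, 0.745, -0.164]
wrist_force: [3.0, 0.7, 8.7]
opening: 0.156
```

```bash
python3 -c "
from look import *
o=ctrl.get_obs();print(o['wrist_force'],o['torque']);p,R=slot_pose(N); delta(o,*hand_on(p,R,.07))"
```

```text
[3.0010641  0.69956233 8.66930822] [-0.05342437 -0.01438498  0.04362737]
turn units [ 0.017 -0.003  0.001] shift units after turn [-0.011  0.008 -0.008]
```

It seated at the same depth as the first (force rose 11 N). I'll release, back out, and move clear so the cameras can see.

Emit:
{"name": "drive_tool", "arguments": {
  "commands": [
    [[0, 0, -0.03, 0, 0, 0, 255], [0, 0, 0, 0, 0, 0, 220], [0, 0, 0, 0, 0, 0, 180], [0, 0, 0, 0, 0, 0, 120], [0, 0, 0, 0, 0, 0, 60], [0, 0, 0, 0, 0, 0, 0], [0, 0, 0, 0, 0, 0, 0], [0, 0, 0, 0, 0, 0, 0]]
  ]
}}

```text
time_s: 23.25
eef_pos: [0.614, 0.2955, 0.307]
eef_rot: [-0.14, 0.631, 0.745, -0.166]
wrist_force: [-0.2, 0.4, 0.5]
opening: 1.001
```

Emit:
{"name": "drive_tool", "arguments": {
  "commands": [
    [[0, 0, -0.2, 0, 0, 0, 0], [0, 0, -0.4, 0, 0, 0, 0], [0, 0, -0.5, 0, 0, 0, 0], [0, 0, -0.5, 0, 0, 0, 0], [0, 0, -0.5, 0, 0, 0, 0], [0, 0, -0.5, 0, 0, 0, 0], [0, 0, -0.4, 0, 0, 0, 0], [0, -0.7, -0.2, 0, 0, 0, 0], [0, -0.8, -0.2, 0, 0, 0, 0], [0, -0.8, -0.2, 0, 0, 0, 0]]
  ]
}}

```text
time_s: 24.25
eef_pos: [0.5858, 0.2906, 0.5198]
eef_rot: [-0.14, 0.631, 0.744, -0.166]
wrist_force: [0.2, 0.9, 0.7]
opening: 0.997
```

Emit:
{"name": "drive_tool", "arguments": {
  "commands": [
    [[0.4, -0.8, 0, 0, 0, 0, 0], [0.6, -0.7, 0, 0, 0, 0, 0], [0.7, -0.6, 0, 0, 0, 0, 0], [0.7, -0.6, 0, 0, 0, 0, 0], [0.7, -0.6, 0, 0, 0, 0, 0], [0.7, -0.6, 0, 0, 0, 0, 0], [0.7, -0.6, 0, 0, 0, 0, 0], [0, 0, 0, 0, 0, 0, 0]]
  ]
}}

```text
time_s: 25.05
eef_pos: [0.3443, 0.482, 0.618]
eef_rot: [-0.14, 0.629, 0.747, -0.163]
wrist_force: [0.1, -0.6, 0.1]
opening: 0.999
```

```bash
cat > chk.py <<'E'
from h import *
from bench import ctrl
print(ctrl.get_obs()["eef_pos"])
t=ctrl.camera("top"); s=ctrl.camera("scene"); out=[]
for n,c in(("top",t),("scene",s)):
  P=cloud(c)
  for k,B in(("W",W),("N",N)):
    p,R=slot_pose(B); Q=R.inv().apply((P-p).reshape(-1,3)); dpt=c["depth"].ravel()>0
    m=dpt&(abs(Q[:,0])<.03)&(abs(Q[:,1])<.03)&(Q[:,2]>.012)&(Q[:,2]<.15); q=Q[m]
    if len(q)<10: print(n,k,"hidden",len(q)); continue
    print(n,k,len(q),"z max",np.sort(q[:,2])[-4:].round(4),"x med lo/hi",[np.median(q[g,0]).round(4) for g in(q[:,2]<.05,q[:,2]>.07)],"y med lo/hi",[np.median(q[g,1]).round(4) for g in(q[:,2]<.05,q[:,2]>.07)],"y range",np.percentile(q[:,1],[3,97]).round(4))
    ctr=proj(c,p+R.apply([0,0,.05]))[0].astype(int); x,y=ctr-38
    im=cv2.resize(c["pixels"][y:y+76,x:x+76,::-1],(300,300),interpolation=2)
    for X in([[-.007,.012,0],[-.007,-.012,0],[-.007,-.012,.11],[-.007,.012,.11]],):
        q=((proj(c,p+R.apply(X))-[x,y]+.5)*300/76-.5).astype(int); cv2.polylines(im,[q.reshape(-1,1,2)],True,(0,255,0),1,cv2.LINE_AA)
    out.append(im)
while len(out)<4: out.append(np.zeros((300,300,3),np.uint8))
cv2.imwrite("pics/f.png",cv2.vconcat([cv2.hconcat(out[:2]),cv2.hconcat(out[2:4])]))
d=np.abs(t["pixels"].astype(int)-np.load("top0.npz")["pixels"]).sum(2)>80
nn,_,st,_=cv2.connectedComponentsWithStats(d.astype(np.uint8)); print([list(x) for x in st[1:] if x[4]>15])
E
python3 chk.py
```

```text
[0.34429252 0.48200085 0.6180023 ]
top W 403 z max [0.1123 0.113  0.1138 0.1147] x med lo/hi [np.float64(-0.0092), np.float64(-0.0112)] y med lo/hi [np.float64(0.0057), np.float64(0.0046)] y range [-0.0082  0.0147]
top N 435 z max [0.1122 0.1125 0.1126 0.1127] x med lo/hi [np.float64(-0.006), np.float64(-0.0052)] y med lo/hi [np.float64(-0.002), np.float64(-0.0012)] y range [-0.0121  0.0109]
scene W 351 z max [0.1136 0.1137 0.114  0.1145] x med lo/hi [np.float64(0.0051), np.float64(-0.0013)] y med lo/hi [np.float64(0.0116), np.float64(0.0101)] y range [-0.008   0.0145]
scene N 500 z max [0.1124 0.1125 0.1126 0.1129] x med lo/hi [np.float64(0.0081), np.float64(0.0049)] y med lo/hi [np.float64(0.0119), np.float64(0.0058)] y range [-0.0085  0.0132]
[[np.int32(314), np.int32(132), np.int32(17), np.int32(30), np.int32(255)], [np.int32(279), np.int32(138), np.int32(20), np.int32(30), np.int32(371)], [np.int32(250), np.int32(158), np.int32(25), np.int32(18), np.int32(241)], [np.int32(420), np.int32(160), np.int32(29), np.int32(37), np.int32(492)], [np.int32(279), np.int32(171), np.int32(57)
[... 738 characters left out ...]
11), np.int32(7), np.int32(20)], [np.int32(49), np.int32(405), np.int32(47), np.int32(49), np.int32(88)], [np.int32(349), np.int32(413), np.int32(11), np.int32(9), np.int32(26)], [np.int32(337), np.int32(419), np.int32(28), np.int32(21), np.int32(140)], [np.int32(366), np.int32(427), np.int32(27), np.int32(53), np.int32(514)], [np.int32(340), np.int32(442), np.int32(13), np.int32(12), np.int32(39)], [np.int32(318), np.int32(444), np.int32(26), np.int32(10), np.int32(44)], [np.int32(356), np.int32(457), np.int32(11), np.int32(11), np.int32(36)], [np.int32(235), np.int32(463), np.int32(25), np.int32(17), np.int32(198)], [np.int32(271), np.int32(466), np.int32(17), np.int32(14), np.int32(110)]]
```

View pics/f.png

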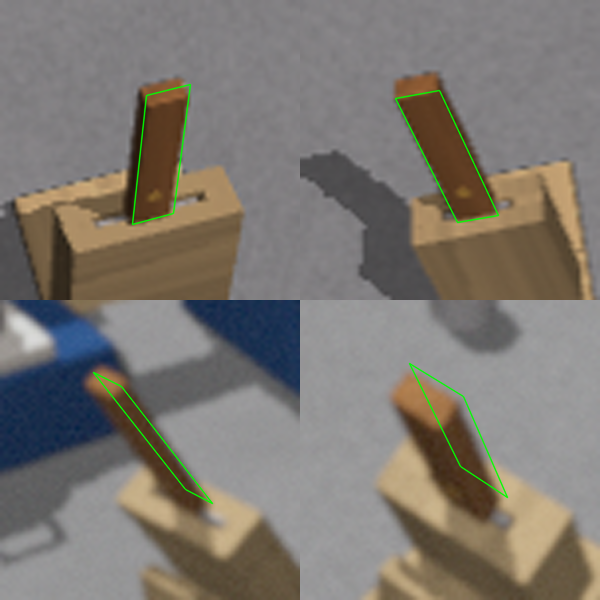

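The pictures show both scrapers standing in their slots. The end heights (0.112–0.115 against 0.110 nominal) are close to the tolerance. I'll check the shape of the holder tops and compare handle heights to the holder surface.

Run:
```python
from h import *
for n in("top","scene"):
  c=dict(np.load(n+"0.npz")); P=cloud(c)
  for k,B,hw in(("W",W,.045),("N",N,.034)):
    Q=Ro.from_euler("z",-B[2]).apply((P-[B[0],B[1],0]).reshape(-1,3))-[.02,0,0]
    m=(abs(Q[:,1])<hw)&(Q[:,2]>.092)&(abs(Q[:,0])<.03); q=Q[m]
    m=[np.median(q[(q[:,0]>a)&(q[:,0]<a+.005),2]).round(4) for a in np.arange(-.02,.02,.005)]
    print(n,k,"height by x -20..20:",m)
from bench import ctrl
# handle geometry robustly: average several frames of depth (new noise each)
for n in("top","scene"):
  cs=[ctrl.camera(n) for _ in range(12)]; d=np.array([c["depth"] for c in cs]); d=np.where(d>0,d,np.nan)
  c=dict(cs[0]); c["depth"]=np.nan_to_num(np.nanmedian(d,0)); P=cloud(c)
  for k,B in(("W",W),("N",N)):
    p,R=slot_pose(B); Q=R.inv().apply((P-p).reshape(-1,3))
    q=Q[(abs(Q[:,0])<.03)&(abs(Q[:,1])<.03)&(Q[:,2]>.015)&(Q[:,2]<.15)]
    e=q[q[:,2]>.105]; f=q[(q[:,2]>.02)&(q[:,2]<.1)]
    print(n,k,"end face z",np.percentile(e[:,2],[25,50,75]).round(4),len(e),"y by z",[np.percentile(f[(f[:,2]>a)&(f[:,2]<a+.025),1],[2,98]).round(4).tolist() for a in(.02,.045,.07)],"x by z",[np.percentile(f[(f[:,2]>a)&(f[:,2]<a+.025),0],[5,95]).round(4).tolist() for a in(.02,.045,.07)])
```

```text
top W height by x -20..20: [np.float64(0.1068), np.float64(0.1106), np.float64(0.1082), np.float64(0.1063), np.float64(0.1014), np.float64(0.1015), np.float64(0.0985), np.float64(0.0978)]
top N height by x -20..20: [np.float64(0.107), np.float64(0.1098), np.float64(0.1077), np.float64(0.1051), np.float64(0.1008), np.float64(0.101), np.float64(0.0988), np.float64(0.0965)]
scene W height by x -20..20: [np.float64(0.1086), np.float64(0.1106), np.float64(0.1092), np.float64(0.106), np.float64(0.1048), np.float64(0.1018), np.float64(0.1003), np.float64(0.0976)]
scene N height by x -20..20: [np.float64(0.1102), np.float64(0.1108), np.float64(0.1087), np.float64(0.1069), np.float64(0.1041), np.float64(0.1021), np.float64(0.1001), np.float64(0.098)]
top W end face z [0.1087 0.1097 0.11  ] 78 y by z [[-0.0086, 0.0146], [-0.0084, 0.0146], [-0.008, 0.0146]] x by z [[-0.0103, -0.0001], [-0.0116, -0.002], [-0.0125, -0.0031]]
top N end face z [0.1088 0.1094 0.11  ] 71 y by z [[-0.012, 0.0112], [-0.0118, 0.011], [-0.0116, 0.0112]] x by z [[-0.007, 0.0018], [-0.0069, -0.0002], [-0.007, 0.0024]]
scene W end face z [0.1097 0.1115 0.1119] 64 y by z [[-0.0075, 0.0132], [-0.0081, 0.0135], [-0.0088, 0.0126]] x by z [[-0.0049, 0.0078], [-0.0061, 0.0064], [-0.0091, 0.0036]]
scene N end face z [0.1101 0.1104 0.1107] 163 y by z [[-0.0085, 0.0129], [-0.0085, 0.013], [-0.008, 0.013]] x by z [[-0.0027, 0.0092], [-0.0024, 0.0091], [-0.0026, 0.009]]
```

The holder tops are square to the slots. With depth averaged over 12 frames, both handle ends sit at 0.109–0.112 m, so both are home. The before/after difference shows no change at the paddle or the bystanders. Handing in.

```bash
python3 -c "
from bench import ctrl
print(ctrl.hand_in(), ctrl.get_obs()['time_s'])"
```

```text
the job is handed in; nothing more can be done
the job is handed in; nothing more can be done
```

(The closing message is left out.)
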